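Seat the ball-mount plate on the bracket pin

TASK

Take the loose aluminium ball-mount plate by its black stem and put it on the blue bracket with its long edge (the one nearer the hole) along the raised fence, then slide it along the fence until its hole finds the brass pin and it drops flat onto the bracket. Work gently, never pressing hard on the bracket or pin, let go with the plate fully down, and leave the other things on the table undisturbed.

Things in the scene. Friction and masses are not known exactly. Their poses are not given: they have to be found in the camera images.
- ball_plate: loose aluminium plate on the table, 70 (x) x 130 (y) x 6 mm thick, about 0.28 kg, carrying a black stem and a rubber ball. Origin: centre of the plate's underside, z up. The stem stands at x -17 mm; a 14.5 mm round through hole lies at x +12 mm, y 0, its centre 23 mm from the long edge at x +35 mm.
- plate_hole (a point): centre of the plate's 14.5 mm hole, at the plate's underside (plate frame x +12, y 0, z 0 mm)
- stem_grip (a point): point to grip, on the stem's axis 30 mm above the plate's underside (plate frame x -17, y 0). The stem is a block 26 (plate x) x 20 (plate y) mm, rising from 6 to 44 mm above the underside; the 22 mm ball on it tops out at 61 mm. Grip its two faces 20 mm apart, closing along the plate's y.
- bracket: blue bracket fixed to the table: deck 110 (x) x 230 (y) mm, top face 12 mm above the table. Origin: centre of its underside; x points to the fence, y runs along it. Aluminium fence along the +x side: inner face at x +45 mm, 8 mm thick, 18 mm above the deck, both ends open. Anything more than 30 N between plate and bracket (deck, pin, fence) is too hard.
- slot_mid (a point): middle of a dark 74 mm slot along y, on the deck's top (bracket x +21.5, y 0, z 12 mm; axes as bracket). A rigid brass pin, 12 mm wide, 7 mm tall, bevelled 0.8 mm, stands in it, clamped anywhere from y -27 to +27 mm: not measured. With the plate's x +35 edge on the fence the hole passes within 0.5 mm of the pin's centre; the plate rides 7 mm up on the pin until it drops over it.
- tumbler: cream tumbler with lid, 82 mm across, 180 mm tall; bystander; origin: centre of its base
- bottle: amber glass bottle, 68 mm across, 220 mm tall; bystander; origin: centre of its base
- enamel_mug: white enamel mug, 72 mm across, 65 mm tall; bystander; origin: centre of its base
- can: red drink can, 66 mm across, 120 mm tall; bystander; origin: centre of its base
- bottle_cap: gold bottle cap, 32 mm across, 14 mm tall; bystander; origin: centre of its underside
- harmonica: steel and black harmonica, 26 x 100 x 22 mm; bystander; origin: centre of its underside
- driver: yellow-handled screwdriver lying on the table; bystander; origin: centre of its underside
Not all that is in view belongs to the job. What is shaped like the ball_plate but orange, purple or turquoise is not meant.

How it is judged:
By the outcome, as a careful person would: the job done as asked, in the order asked, and still so for the second after the job is handed in, with the robot touching nothing.
It also fails if it takes over 72 s, if anything falls off the work surface, if the arm or the gripper's body presses on something with over 40 N, if the wrist force passes 120 N, or if a joint passes its speed limit or range.

ROBOT

A 7-joint arm with a two-finger parallel gripper is mounted at the origin on the work surface. World frame = base frame: x ahead of the robot, y to its left, z up, the work surface at z = 0. Lengths are in m, angles in rad, forces in N, time in s.
With the tool pointing down it reaches from about 0.4 to 0.85 m from the base axis. Payload 4.4 kg.
Tool frame: the origin (TCP) lies on the front face of the gripper's body, between the roots of the fingers; the fingertips stand 97 mm ahead of it and the grasp point (between the pads) lies 78 mm ahead of it (ctrl.hold_point_z is the distance from the TCP to the grasp point, in m); z points along the fingers, y is the line along which they close (so a half turn about z gives the same grasp; the last joint's range is limited). The gripper opens to 94 mm and grips with 3 to 60 N. Pads are 16 mm wide; open, the fingers measure 119 mm over their backs; the gripper's body (75 mm by 177 mm) begins 78 mm behind the grasp point.
Start: joints at [-1.211, 0.628, 0.038, 1.517, -0.027, 0.996, -0.02], TCP at [0.268, 0.592, 0.303] pointing down, gripper open.
Joint ranges: [-3.06, 3.06], [-0.37, 2.12], [-1.25, 1.32], [0.18, 2.47], [-1.1, 4.24], [0.23, 1.98], [-2.94, 2.94]. Speed limits (rad/s): [2.57, 2.57, 3.14, 3.14, 3.14, 3.14, 3.14].

INTERFACE

Orientations are given as a 3x3 rotation matrix whose columns are the frame's x, y, z axes.
In Python, from rig import status, eyes, workorder, ctrl gives the robot as it stands. The module is installed in compiled form; this text tells all that it offers.
- The arm moves only by the shell command python3 -m pendant 'ROWS' [FORCE]. ROWS is JSON, a list of rows, each a list of 3 entries, a list of its own where there are three numbers: the shift along the tool's x, y, z in cm, then the turn about the tool's z in rad, then the opening, from -1 (shut) to 1 (fully open). In form: [[[dx, dy, dz], spin, grip], ...]. A call has 1 to 12 rows; each row is the pose to reach, as a shift and turn from the pose commanded when the call began, along the tool's axes at that moment; what a row does not reach only later rows make up. A row lasts 1/10 s, in which the tool goes at most 50 mm and 8.59 degrees, less where a joint would pass 70% of its speed; a pose out of reach is approached as far as the arm can. A call with a gripper value outside its range is refused whole. The fingers move at their own pace and stop on an object; FORCE is the grip in N (left out, the last holds). Time passes only in rows, so rows that repeat a pose let the fingers close. It gives the time, the measured TCP pose, the force, the opening and the grip force at its end, in the units of the state.
- status.sense(): the state, without advancing time (a new reading comes with each control period).
- eyes.grab_frame(name): name is "scene" or "top" or "wrist"; returns a dict with "frame" (420x560x3 uint8, blue, green, red), "intrinsics" (3x3 intrinsics, pixels), "world_from_camera" (4x4, takes a point from camera to world coordinates); the wrist camera has in their place "hand_eye" (4x4, takes a point from camera to tool coordinates, whose origin is the TCP and whose axes are the flange's). Camera axes: x right, y down, z forward; pixel columns grow to the right and rows downward; lengths in m; the calibration is good to about 2 mm. A picture is of the moment at which its call begins: read the wrist's pose just before it. There is no depth.
- workorder.hand_in(): hands the job in; it is judged then, once.
The state is a dict: "t": time; "joint_positions": joint angles; "joint_velocities": joint speeds; "tau": joint torques, N m; "tool_pos": TCP position; "tcp_rot": TCP orientation; "wrist_force": force on the tool from outside, world axes, zero at the start; "moment": the same for the moment, N m; "width": opening from 0.0 (shut) to 1.0 (fully open); "grip_force": force on a finger pad.
Only numpy, scipy, OpenCV 4.12 (cv2) and the standard library are available. Lean on these libraries where they do the work, as an engineer would, in place of code of your own. Each camera call takes 0.05 s, during which the arm holds its last target. There are 200 camera calls.

## Working session

There is one attempt and no reset: what is moved stays moved. The work goes in short steps, Python scripts to look and compute and a shell command to move; the robot and the scene stay as the last step left them, time stands still between calls to the robot, and variables do not carry over. Pictures are saved under pics/ and viewed, at most 10 in all, crops included, and the job is handed in when it is done.

```bash
mkdir -p pics; python3 - <<'E'
from rig import status,eyes
import cv2,numpy as np,pickle
s=status.sense(); print({k:np.round(v,3).tolist() for k,v in s.items()})
for n in("scene","top"):
    f=eyes.grab_frame(n); cv2.imwrite(f"pics/{n}0.png",f["frame"]); pickle.dump(f,open(n+"0.pkl","wb"))
    print(n,np.round(f["intrinsics"],1).tolist(),np.round(f["world_from_camera"],3).tolist())
E
```

```text
{'t': 0.0, 'joint_positions': [-1.211, 0.629, 0.038, 1.518, -0.027, 0.996, -0.02], 'joint_velocities': [-0.003, -0.0, 0.0, -0.0, 0.0, 0.0, 0.002], 'tau': [0.0, -54.974, 1.144, -18.663, -0.052, 0.024, 0.0], 'tool_pos': [0.268, 0.592, 0.302], 'tcp_rot': [[-0.911, 0.413, -0.001], [0.413, 0.911, -0.002], [-0.0, -0.002, -1.0]], 'wrist_force': [-0.055, -0.275, -0.011], 'moment': [-0.038, -0.022, -0.003], 'grip_force': 0.0, 'width': 0.998}
scene [[386.0, 0.0, 282.2], [0.0, 386.0, 214.9], [0.0, 0.0, 1.0]] [[0.01, 0.725, -0.689, 1.213], [1.0, -0.007, 0.008, -0.007], [0.001, -0.689, -0.725, 0.781], [0.0, 0.0, 0.0, 1.0]]
top [[518.3, 0.0, 277.8], [0.0, 518.3, 215.2], [0.0, 0.0, 1.0]] [[0.023, -0.995, 0.1, 0.346], [-1.0, -0.023, 0.0, -0.01], [0.002, -0.1, -0.995, 1.47], [0.0, 0.0, 0.0, 1.0]]
```

View pics/top0.png

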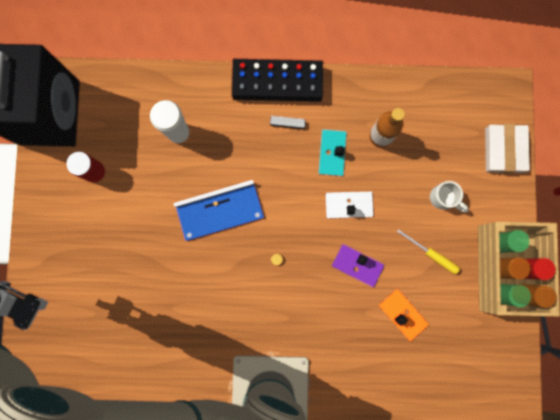

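View pics/scene0.png

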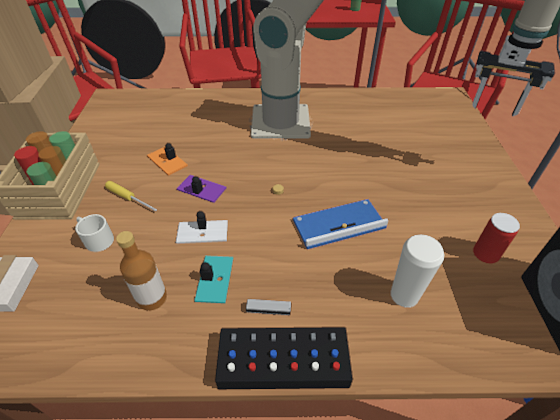

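The top view shows the aluminium plate at about (349,205) with its stem on the robot side at (350,210). The blue bracket is at (219,210), with its fence on the far side and the pin near (215,203).

```bash
cat >h.py <<'E'
import numpy as np,cv2
def ray(K,T,uv,z):
    uv=np.atleast_2d(uv).astype(float)
    d=np.c_[(uv[:,0]-K[0,2])/K[0,0],(uv[:,1]-K[1,2])/K[1,1],np.ones(len(uv))]@T[:3,:3].T
    return T[:3,3]+d*((z-T[2,3])/d[:,2])[:,None]
def big(m,near=None):
    cs=cv2.findContours(m.astype(np.uint8),cv2.RETR_EXTERNAL,cv2.CHAIN_APPROX_NONE)[0]
    if near is not None: cs=[c for c in cs if cv2.pointPolygonTest(cv2.convexHull(c),near,False)>=0]
    return max(cs,key=cv2.contourArea)
def rect(K,T,c,z):
    p=ray(K,T,c[:,0],z)[:,:2]
    return cv2.minAreaRect((p*1000).astype(np.float32))
E
python3 - <<'E'
from h import *; import pickle
f=pickle.load(open("top0.pkl","rb"));K,T,I=np.array(f["intrinsics"]),np.array(f["world_from_camera"]),f["frame"]
H=cv2.cvtColor(I,cv2.COLOR_BGR2HSV)
blue=(H[...,0]>105)&(H[...,0]<125)&(H[...,1]>130)&(H[...,2]>80)
blue[:150]=0;blue[260:]=0
white=(H[...,1]<60)&(H[...,2]>150)
w=np.zeros_like(white);w[185:225,318:382]=white[185:225,318:382]
c=big(blue);print("bracket",rect(K,T,c,.012),cv2.boundingRect(c))
c=big(w);print("plate",rect(K,T,c,.006),cv2.boundingRect(c))
f2=np.zeros_like(white);f2[175:215,168:262]=white[175:215,168:262]
c=big(f2);print("fence",rect(K,T,c,.030))
dark=(I.max(2)<60);d=np.zeros_like(dark);d[195:218,335:365]=dark[195:218,335:365]
c=big(d);print("stem",rect(K,T,c,.05))
cv2.imwrite("pics/crop.png",cv2.resize(I[170:250,165:385],None,fx=3.6,fy=3.6,interpolation=cv2.INTER_CUBIC))
E
```

```text
bracket ((497.54840087890625, 154.03541564941406), (96.97913360595703, 226.17539978027344), 17.909820556640625) (178, 185, 85, 55)
plate ((528.4989624023438, -212.41781616210938), (71.6495361328125, 131.5780029296875), 1.326211929321289) (326, 192, 47, 26)
fence ((549.2559204101562, 171.83963012695312), (11.689455032348633, 229.22044372558594), 18.03033447265625)
stem ((509.15032958984375, -211.85836791992188), (19.575098037719727, 16.554641723632812), 0.5343765020370483)
```

View pics/crop.png

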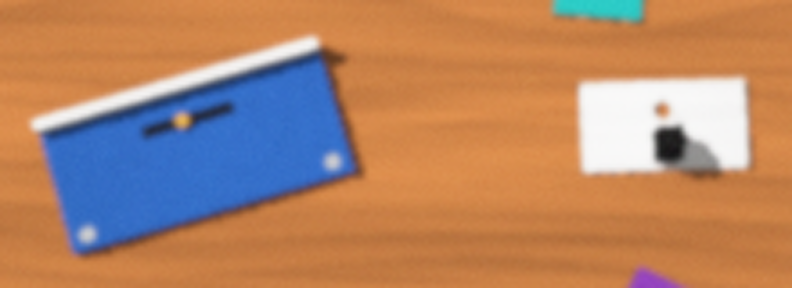

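The crop shows the pin at (182,120), which is full-frame pixel (215.6,203.3). The plate hole is on the far side of the stem, so +x points away from the robot on both parts. I'll fly over the bracket on the way and take a wrist look.

```bash
python3 -m pendant '[[[-34.6,-32.2,0],-0.74,1],[[-34.6,-32.2,0],-0.74,1],[[-34.6,-32.2,0],-0.74,1],[[-34.6,-32.2,0],-0.74,1],[[-34.6,-32.2,0],-0.74,1],[[-34.6,-32.2,0],-0.74,1],[[-34.6,-32.2,0],-0.74,1],[[-34.6,-32.2,0],-0.74,1],[[-34.6,-32.2,0],-0.74,1],[[-34.6,-32.2,0],-0.74,1],[[-34.6,-32.2,0],-0.74,1],[[-34.6,-32.2,0],-0.74,1]]' 25
cat >>h.py <<'E'
def wrist(name):
    from rig import status,eyes
    s=status.sense();f=eyes.grab_frame("wrist")
    W=np.eye(4);W[:3,:3]=s["tcp_rot"];W[:3,3]=s["tool_pos"]
    T=W@np.array(f["hand_eye"]);K=np.array(f["intrinsics"])
    cv2.imwrite(f"pics/{name}.png",f["frame"]);np.savez(name,K=K,T=T,I=f["frame"],W=W)
    return K,T,f["frame"],W
E
python3 - <<'E'
from h import *; import pickle
f=pickle.load(open("top0.pkl","rb"));print("pin",ray(np.array(f["intrinsics"]),np.array(f["world_from_camera"]),[215.6,203.3],.019))
K,T,I,W=wrist("w1");print(W.round(4),T.round(3),K.round(1))
E
```

```text
t: 1.3
tool_pos: [0.4503, 0.1561, 0.3025]
tcp_rot: [[-0.951, -0.308, -0.001], [-0.308, 0.951, 0.001], [0.0, 0.001, -1.0]]
wrist_force: [-0.4, 0.8, 0.1]
width: 0.997
grip_force: 0.0
pin [[0.5215136  0.16569347 0.019     ]]
[[-9.513e-01 -3.084e-01 -6.000e-04  4.503e-01]
 [-3.084e-01  9.513e-01  5.000e-04  1.561e-01]
 [ 4.000e-04  7.000e-04 -1.000e+00  3.025e-01]
 [ 0.000e+00  0.000e+00  0.000e+00  1.000e+00]] [[-0.309  0.925  0.221  0.385]
 [ 0.951  0.3    0.074  0.135]
 [ 0.002  0.233 -0.972  0.384]
 [ 0.     0.     0.     1.   ]] [[291.    0.  279.3]
 [  0.  291.  211.2]
 [  0.    0.    1. ]]
```

View pics/w1.png

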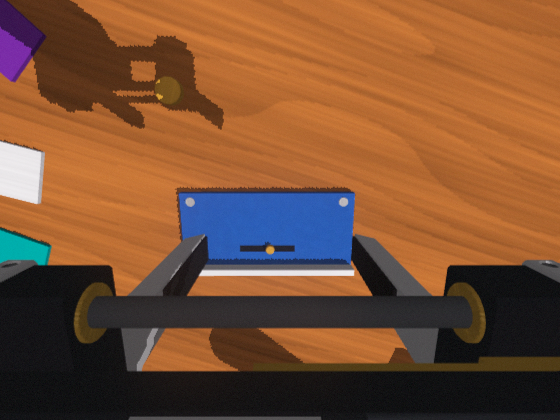

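The wrist view shows the bracket between the fingers: deck corners about (180,190) and (354,190), pin at (270,250), slot from 240 to 295, fence below at row 268. Next I'll measure these.

```bash
python3 - <<'E'
from h import *
d=np.load("w1.npz");K,T,I=d["K"],d["T"],d["I"]
H=cv2.cvtColor(I,cv2.COLOR_BGR2HSV)
b=(H[...,0]>100)&(H[...,0]<125)&(H[...,1]>130)&(H[...,2]>80)
b[:170]=0;b[280:]=0;b[:,:150]=0;b[:,380:]=0
# rear edge line (x=-55), left end, right end
ys,xs=np.nonzero(b)
cols=[c for c in range(190,345,5)]
rear=np.array([[c,ys[xs==c].min()] for c in cols]);front=np.array([[c,ys[xs==c].max()+1] for c in range(215,345,5)])
P=ray(K,T,rear,.012)
def line(P):
    v=cv2.fitLine(P[:,:2].astype(np.float32),cv2.DIST_HUBER,0,.001,.001).ravel();return np.degrees(np.arctan2(v[1],v[0])),v[2:]
a,p0=line(P);print("rear line ang",a,p0)
print("front ang",line(ray(K,T,front,.012)))
u=np.array([.951,.309]);v=np.array([-.309,.951])
print("rear along u",(P[:,:2]@u).mean(),"front deck",(ray(K,T,front,.012)[:,:2]@u).mean())
rows=range(200,230,4)
for f in(np.min,np.max): print("end v",np.mean([(ray(K,T,[f(xs[ys==r])+(f is np.max),r],.012)[0,:2]@v) for r in rows]))
w=(H[...,1]<50)&(H[...,2]>170);w[:262]=0;w[280:]=0
yy,xx=np.nonzero(w[:,215:345]);xx+=215
print("fence rows",[(c,yy[xx==c].min(),yy[xx==c].max()) for c in(220,270,330)])
g=(H[...,0]>12)&(H[...,0]<35)&(H[...,1]>90)&(H[...,2]>120);g[:238]=0;g[260:]=0;g[:,:235]=0;g[:,300:]=0
yy,xx=np.nonzero(g);pin=ray(K,T,[xx.mean()+.0,yy.mean()],.019)[0];print("pin",xx.mean(),yy.mean(),len(xx),pin,pin[:2]@u,pin[:2]@v)
k=(I.max(2)<70);k[:240]=0;k[256:]=0;k[:,:230]=0;k[:,305:]=0
c=big(k);print("slot",cv2.boundingRect(c))
yy,xx=np.nonzero(k);print([ (ray(K,T,[q,248],.012)[0,:2]@v) for q in(xx.min(),xx.max()+1)])
for e in("top",):print("top est: c·u",np.array([.5025,.156])@u,np.array([.5025,.156])@v,"pin",np.array([.5215,.1657])@u,np.array([.5215,.1657])@v)
E
```

```text
rear line ang -72.01784 [0.44583902 0.15493128]
front ang (np.float32(-72.04398), array([0.5417614 , 0.18389459], dtype=float32))
rear along u 0.4718610053074614 front deck 0.5720385118607955
end v -0.12014697003819891
end v 0.10774760144708966
fence rows [(220, np.int64(270), np.int64(275)), (270, np.int64(270), np.int64(275)), (330, np.int64(270), np.int64(275))]
pin 269.76785714285717 249.39285714285714 56 [0.52209392 0.16673511 0.019     ] 0.5480324652193499 -0.002761926523537871
slot (240, 245, 28, 6)
[np.float64(-0.04332011947903233), np.float64(0.029871335160977543)]
top est: c·u 0.5260815 -0.006916499999999987 pin 0.5471478 -0.0035628000000000153
```

```bash
python3 -m pendant '[[[5.5,-37,8],0.29,1],[[5.5,-37,8],0.29,1],[[5.5,-37,8],0.29,1],[[5.5,-37,8],0.29,1],[[5.5,-37,8],0.29,1],[[5.5,-37,8],0.29,1],[[5.5,-37,8],0.29,1],[[5.5,-37,8],0.29,1],[[5.5,-37,8],0.29,1],[[5.5,-37,8],0.29,1],[[5.5,-37,8],0.29,1]]' 25
python3 - <<'E'
from h import *
wrist("w2")
E
```

```text
t: 2.45
tool_pos: [0.5132, -0.2101, 0.2227]
tcp_rot: [[-1.0, -0.028, 0.0], [-0.028, 1.0, 0.002], [-0.0, 0.002, -1.0]]
wrist_force: [0.1, 0.9, -0.3]
width: 0.998
grip_force: 0.0
```

View pics/w2.png

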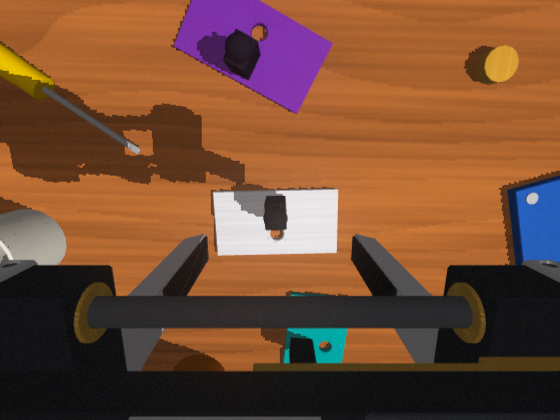

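The plate is at columns 214–338, rows 189–255, with the stem at about (275,212) and the hole at (277,234). I'll measure it.

```bash
python3 - <<'E'
from h import *
d=np.load("w2.npz");K,T,I,W=d["K"],d["T"],d["I"],d["W"]
H=cv2.cvtColor(I,cv2.COLOR_BGR2HSV)
w=(H[...,1]<70)&(H[...,2]>90);w[:180]=0;w[262:]=0;w[:,:205]=0;w[:,345:]=0
c=big(w);r=rect(K,T,c,.006);print(r)
g=w.copy()
(cx,cy),s,a=r;a=a if s[0]<s[1] else a-90
ar=np.radians(a);R=np.array([[np.cos(ar),-np.sin(ar)],[np.sin(ar),np.cos(ar)]])
stem=np.array([cx,cy])/1000+R@[-.017,0];hole=np.array([cx,cy])/1000+R@[.012,0]
print("yaw",a,"stem",stem,"hole pred",hole,"hole seen",ray(K,T,[277,234.5],.006))
yaw=np.degrees(np.arctan2(-W[0,1],W[1,1]));print("tool yaw",yaw)
print("tool shift",W[:3,:3].T@np.r_[stem-W[:2,3],0]*100,"spin",-np.radians(a-yaw))
E
```

```text
((528.89599609375, -213.0366973876953), (71.03314971923828, 130.244384765625), 2.918853998184204)
yaw 2.918853998184204 stem [ 0.51191805 -0.21390236] hole pred [ 0.54088043 -0.21242564] hole seen [[ 0.54226526 -0.21129162  0.006     ]]
tool yaw 1.6104963750508448
tool shift [ 0.13854941 -0.37458774 -0.00064467] spin -0.02283514831724425
```

```bash
python3 -m pendant '[[[0.1,-0.4,4],-0.015,1],[[0.1,-0.4,8],-0.015,1],[[0.1,-0.4,10.5],-0.015,1],[[0.1,-0.4,11.4],-0.015,1],[[0.1,-0.4,11.4],-0.015,1],[[0.1,-0.4,11.4],-0.015,-1],[[0.1,-0.4,11.4],-0.015,-1],[[0.1,-0.4,11.4],-0.015,-1],[[0.1,-0.4,11.4],-0.015,-1],[[0.1,-0.4,11.4],-0.015,-1],[[0.1,-0.4,11.4],-0.015,-1],[[0.1,-0.4,11.4],-0.015,-1]]' 35
```

```text
t: 3.7
tool_pos: [0.5117, -0.2171, 0.1087]
tcp_rot: [[-0.999, -0.039, -0.0], [-0.039, 0.999, 0.0], [0.0, 0.0, -1.0]]
wrist_force: [-0.4, -0.5, -0.2]
width: 0.44
grip_force: 0.0
```

```bash
python3 -m pendant '[[[0,0.2,0],0,-1],[[0,0.2,0],0,-1],[[0,0.2,0],0,-1],[[0,0.2,0],0,-1],[[0,0.2,0],0,-1],[[0,0.2,0],0,-1],[[0,0.2,0],0,-1],[[0,0.2,0],0,-1]]' 35
```

```text
t: 4.5
tool_pos: [0.5115, -0.215, 0.1086]
tcp_rot: [[-0.999, -0.039, -0.0], [-0.039, 0.999, 0.0], [0.0, 0.0, -1.0]]
wrist_force: [-0.2, 2.0, -0.5]
width: 0.214
grip_force: 35.0
```

```bash
python3 -m pendant '[[[0,0,-3],0,-1],[[0,0,-7],0,-1],[[0,5,-8],-0.1,-1],[[0.1,10,-8],-0.2,-1],[[0.2,15,-8],-0.27,-1],[[0.3,20,-8],-0.275,-1],[[0.3,25,-8],-0.275,-1],[[0.3,30,-8],-0.275,-1],[[0.3,34.1,-8],-0.275,-1],[[0.3,34.1,-8],-0.275,-1],[[0.3,34.1,-8],-0.275,-1],[[0.3,34.1,-8],-0.275,-1]]' 35
python3 - <<'E'
from h import *
wrist("w3")
E
```

```text
t: 5.7
tool_pos: [0.4952, 0.1237, 0.1884]
tcp_rot: [[-0.952, -0.307, -0.001], [-0.307, 0.952, -0.002], [0.001, -0.001, -1.0]]
wrist_force: [0.7, 0.4, -3.4]
width: 0.214
grip_force: 35.0
```

View pics/w3.png

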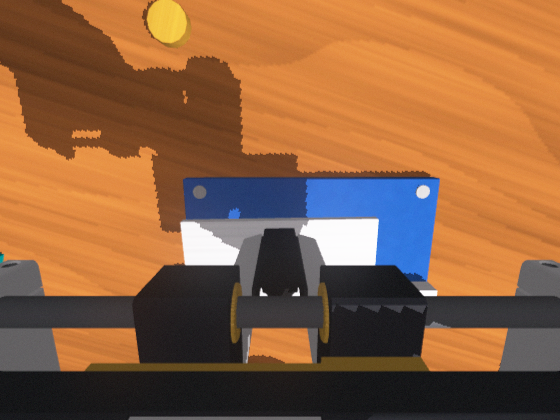

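The plate is held level over the bracket; its rear edge is at row 219, columns 181–378, and the fence can be seen at right, about (425,288). I'll measure how the plate sits in the hand.

```bash
python3 - <<'E'
from h import *
d=np.load("w3.npz");K,T,I,W=d["K"],d["T"],d["I"],d["W"]
Tt=np.linalg.inv(W)@T
H=cv2.cvtColor(I,cv2.COLOR_BGR2HSV)
w=(H[...,1]<90)&(H[...,2]>90);w[:205]=0;w[264:]=0;w[:,:170]=0;w[:,390:]=0
ys,xs=np.nonzero(w)
cols=np.r_[np.arange(188,240,4),np.arange(322,374,4)]
e=np.array([[c,ys[xs==c].min()] for c in cols if (xs==c).any()]);P=ray(K,Tt,e,.1025)
v=cv2.fitLine(P[:,:2].astype(np.float32),cv2.DIST_HUBER,0,.001,.001).ravel();print("rear edge: x at tool",v,np.degrees(np.arctan2(v[0],v[1])))
rows=range(225,262,4)
print("ends y",np.mean([ray(K,Tt,[xs[ys==r].min(),r],.1025)[0] for r in rows],0),np.mean([ray(K,Tt,[xs[(ys==r)].max()+1,r],.1025)[0] for r in rows],0))
E
```

```text
rear edge: x at tool [ 0.01404795  0.9999013   0.01942798 -0.00558701] 0.8049148
ends y [ 0.00220541 -0.06439324  0.1025    ] [0.00224363 0.06558313 0.1025    ]
```

```bash
python3 -m pendant '[[[0,0,2.5],0.005,-1],[[0,0,4.5],0.005,-1],[[0,0,5.4],0.005,-1],[[0,0,5.8],0.005,-1],[[0,0,5.8],0.005,-1]]'
python3 -m pendant '[[[0,0,0.1],0,-1],[[0,0,0.2],0,-1],[[0,0,0.3],0,-1],[[0,0,0.3],0,-1]]'
```

```text
t: 6.25
tool_pos: [0.4954, 0.1248, 0.1306]
tcp_rot: [[-0.953, -0.303, -0.0], [-0.303, 0.953, -0.0], [0.0, -0.0, -1.0]]
wrist_force: [-0.4, -0.0, -1.8]
width: 0.219
grip_force: 35.0
t: 6.65
tool_pos: [0.4952, 0.1255, 0.1279]
tcp_rot: [[-0.953, -0.304, 0.0], [-0.304, 0.953, -0.0], [-0.0, -0.0, -1.0]]
wrist_force: [-0.5, -0.3, -0.4]
width: 0.212
grip_force: 35.0
```

```bash
python3 -m pendant '[[[-0.3,0,0],0,-1],[[-0.6,0,0],0,-1],[[-0.9,0,0],0,-1],[[-0.9,0,0],0,-1]]'
python3 -m pendant '[[[-0.1,0,0],0,-1],[[-0.2,0,0],0,-1],[[-0.2,0,0],0,-1]]'
```

```text
t: 7.05
tool_pos: [0.5042, 0.1285, 0.1278]
tcp_rot: [[-0.953, -0.304, 0.0], [-0.304, 0.953, 0.0], [-0.0, 0.0, -1.0]]
wrist_force: [-1.7, -0.4, 0.6]
width: 0.215
grip_force: 35.0
t: 7.35
tool_pos: [0.5046, 0.1286, 0.1278]
tcp_rot: [[-0.953, -0.304, -0.003], [-0.304, 0.953, -0.001], [0.003, 0.0, -1.0]]
wrist_force: [-5.0, -1.3, 5.9]
width: 0.215
grip_force: 35.0
```

```bash
python3 -m pendant '[[[0,0.2,0],0,-1],[[0,0.4,0],0,-1],[[0,0.6,0],0,-1],[[0,0.8,0],0,-1],[[0,1.0,0],0,-1],[[0,1.2,0],0,-1],[[0,1.4,0],0,-1],[[0,1.6,0],0,-1],[[0,1.8,0],0,-1],[[0,2.0,0],0,-1]]'
```

```text
t: 8.35
tool_pos: [0.4999, 0.1444, 0.1278]
tcp_rot: [[-0.954, -0.301, -0.001], [-0.301, 0.954, -0.004], [0.002, -0.004, -1.0]]
wrist_force: [-1.5, -7.7, 4.4]
width: 0.215
grip_force: 35.0
```

```bash
python3 -m pendant '[[[0,0.2,0],0,-1],[[0,0.4,0],0,-1],[[0,0.6,0],0,-1],[[0,0.8,0],0,-1],[[0,0.8,0],0,-1]]'
python3 -m pendant '[[[0,0.1,0.03],0,-1],[[0,0.2,0.05],0,-1],[[0,0.3,0.05],0,-1],[[0,0.3,0.05],0,-1]]'
```

```text
t: 8.85
tool_pos: [0.4972, 0.1527, 0.1277]
tcp_rot: [[-0.953, -0.302, -0.001], [-0.302, 0.953, -0.004], [0.002, -0.003, -1.0]]
wrist_force: [-2.2, -6.4, 3.8]
width: 0.216
grip_force: 35.0
t: 9.25
tool_pos: [0.4967, 0.1538, 0.1276]
tcp_rot: [[-0.954, -0.3, -0.0], [-0.3, 0.954, -0.006], [0.002, -0.005, -1.0]]
wrist_force: [-2.7, -10.7, 7.1]
width: 0.216
grip_force: 35.0
```

```bash
python3 -m pendant '[[[0,0,-0.06],0,-1],[[0,0.1,-0.06],0,-1],[[0,0.1,-0.06],0,-1]]'
python3 -m pendant '[[[0,0.1,0],0,-1],[[0,0.1,0],0,-1]]'
```

```text
t: 9.55
tool_pos: [0.4963, 0.1595, 0.1275]
tcp_rot: [[-0.953, -0.304, 0.0], [-0.304, 0.953, 0.0], [-0.001, 0.0, -1.0]]
wrist_force: [-0.3, -1.5, -2.3]
width: 0.216
grip_force: 35.0
t: 9.75
tool_pos: [0.4961, 0.1599, 0.1276]
tcp_rot: [[-0.953, -0.304, 0.001], [-0.304, 0.953, -0.001], [-0.0, -0.001, -1.0]]
wrist_force: [1.3, -3.4, -2.9]
width: 0.218
grip_force: 35.0
```

```bash
python3 -m pendant '[[[0,0,0.1],0,-1],[[0,0,0.15],0,-1],[[0,0,0.15],0,-1]]'
```

```text
t: 10.05
tool_pos: [0.4961, 0.1598, 0.1263]
tcp_rot: [[-0.953, -0.304, 0.001], [-0.304, 0.953, -0.0], [-0.0, -0.001, -1.0]]
wrist_force: [0.8, -5.4, -1.0]
width: 0.217
grip_force: 35.0
```

It went down 1.3 mm with no upward force, so the hole is over the pin. I'll ease the sideways load and lower.

```bash
python3 -m pendant '[[[0,-0.12,0],0,-1],[[0,-0.12,0.1],0,-1],[[0,-0.12,0.2],0,-1],[[0,-0.12,0.2],0,-1]]'
python3 -m pendant '[[[0,0,0.1],0,-1],[[0,0,0.2],0,-1],[[0,0,0.2],0,-1]]'
```

```text
t: 10.45
tool_pos: [0.4962, 0.1594, 0.1241]
tcp_rot: [[-0.953, -0.304, 0.0], [-0.304, 0.953, 0.0], [-0.0, 0.0, -1.0]]
wrist_force: [0.9, -2.7, -1.8]
width: 0.214
grip_force: 35.0
t: 10.75
tool_pos: [0.4957, 0.1591, 0.1221]
tcp_rot: [[-0.953, -0.304, -0.001], [-0.304, 0.953, -0.0], [0.001, 0.0, -1.0]]
wrist_force: [-0.4, -4.1, -0.9]
width: 0.215
grip_force: 35.0
```

```bash
python3 -m pendant '[[[0,-0.04,0.06],0,-1],[[0,-0.06,0.12],0,-1],[[0,-0.06,0.17],0,-1],[[0,-0.06,0.17],0,-1]]'
python3 -m pendant '[[[0,0,0.05],0,-1],[[0,0,0.08],0,-1],[[0,0,0.08],0,-1]]'
```

```text
t: 11.15
tool_pos: [0.4949, 0.1585, 0.1205]
tcp_rot: [[-0.953, -0.305, -0.003], [-0.305, 0.953, -0.001], [0.003, 0.0, -1.0]]
wrist_force: [-4.5, -3.2, 4.7]
width: 0.215
grip_force: 35.0
t: 11.45
tool_pos: [0.4948, 0.1585, 0.1205]
tcp_rot: [[-0.953, -0.304, -0.003], [-0.304, 0.953, -0.001], [0.003, 0.0, -1.0]]
wrist_force: [-5.7, -3.3, 11.2]
width: 0.218
grip_force: 35.0
```

```bash
python3 -m pendant '[[[0,0,-0.1],0,-1],[[0,0,-0.1],0,-0.3],[[0,0,-0.1],0,0],[[0,0,-0.1],0,0.2],[[0,0,-0.1],0,0.2],[[0,0,-0.1],0,0.2],[[0,0,-0.1],0,0.2],[[0,0,-0.1],0,0.2]]'
python3 -m pendant '[[[0,0,-1],0,0.2],[[0,0,-3],0,0.2],[[0,0,-7],0,0.2],[[0,0,-11],0,0.2],[[4,0,-14],0,0.2],[[8,0,-16],0,0.2],[[8,0,-16],0,0.2]]'
python3 - <<'E'
from h import *
from rig import eyes
wrist("w4");f=eyes.grab_frame("scene");g=eyes.grab_frame("top")
a=cv2.resize(f["frame"][180:270,270:410],(784,504),interpolation=cv2.INTER_CUBIC);cv2.imwrite("pics/s4.png",a)
cv2.imwrite("pics/t4.png",g["frame"])
E
```

```text
t: 12.25
tool_pos: [0.4963, 0.1586, 0.1207]
tcp_rot: [[-0.953, -0.304, 0.0], [-0.304, 0.953, 0.0], [-0.0, 0.0, -1.0]]
wrist_force: [-0.3, -0.3, 0.3]
width: 0.603
grip_force: 0.0
t: 12.95
tool_pos: [0.4162, 0.1328, 0.2834]
tcp_rot: [[-0.953, -0.304, 0.0], [-0.304, 0.953, -0.0], [0.0, -0.0, -1.0]]
wrist_force: [0.5, 0.1, -0.0]
width: 0.596
grip_force: 0.0
```

View pics/s4.png

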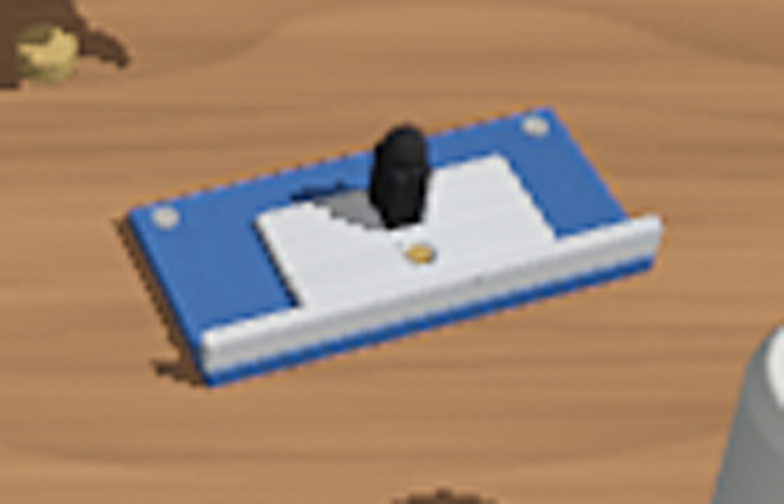

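View pics/w4.png

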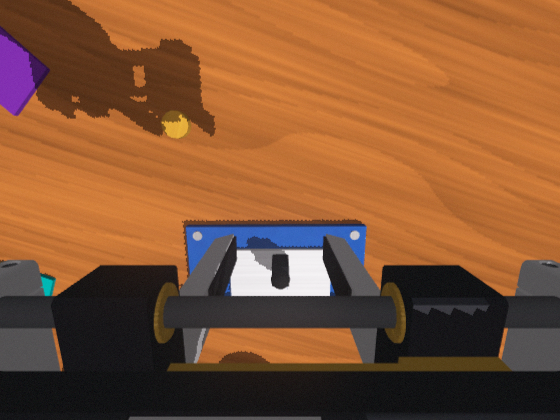

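The scene crop shows the plate flat on the deck and along the fence, with the brass pin in its hole at (421,253). The wrist view shows the plate square on the bracket and the gripper clear of it. I'll hand in.

```bash
python3 -c "
from rig import workorder
print(workorder.hand_in())"
```

```text
the job is handed in; nothing more can be done
None
```

The plate is flat on the bracket with its long edge along the fence and the brass pin in its hole; I released it, pulled the gripper clear and handed the job in at about 13 s, with a highest wrist-force reading of about 13 N.

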